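# Pack the little cup and close the carton

## Robot

A 6-joint arm with a two-finger parallel gripper is mounted at the origin on the work surface. World frame = base frame: x ahead of the robot, y to its left, z up, the work surface at z = 0. Lengths are in m, angles in rad, forces in N, time in s.
With the tool pointing down it reaches from about 0.35 to 0.975 m from the base axis. Payload 4.9 kg.
Tool frame: the origin (TCP) lies midway between the tips of the shut fingers; the grasp point (between the pads) lies 19 mm behind it (manip.pinch_z is the distance from the TCP to the grasp point, in m); z points along the fingers, y is the direction in which the jaws open and shut (so a half turn about z gives the same grasp; the last joint's range is limited). The gripper opens to 85 mm and grips with 20 to 120 N. Pads are 22 mm wide; open, the fingers measure 114 mm over their backs; the gripper's body (76 mm by 85 mm) begins 54 mm behind the grasp point. The pads swing forward as they close: fully open they stand 13 mm farther back than shut.
Start: joints at [1.124, 0.053, 1.613, -0, 1.476, -0.119], TCP at [0.201, 0.592, 0.231] pointing down, gripper open.
Joint ranges: [-3.01, 3.01], [-1.01, 2.22], [0.06, 2.58], [-1.02, 4.17], [0.09, 2.62], [-3.14, 3.14]. Speed limits (rad/s): [2.57, 2.57, 3.14, 3.14, 3.14, 3.14].

## Interface

Orientations are given as a unit quaternion [w, x, y, z].
In Python, from plant import manip gives the robot as it stands.
- The arm moves only by the tool drive_tool, never from a script. Its argument "commands" is text: rows parted by semicolons, each of 5 numbers parted by spaces: the finger opening in mm, from 0 to 85.4, then the shift along the tool's x, y, z in units of 30 mm (1.0 is 30 mm), then the turn about the tool's z in degrees. A call has exactly 8 rows; each row shifts and turns the commanded pose from where the row before left it, along the tool's axes as they then stand; what a row does not reach is not made up. A row lasts 1/8 s, in which the tool goes at most 62.5 mm and 10.7 degrees, less where a joint would pass 70% of its speed; a pose out of reach is approached as far as the arm can. A call is refused whole if a number of a shift passes 1 or a number of a turn 10.7, either way. A call with a gripper value outside its range is refused whole. The fingers move at their own pace and stop on an object; the grip force is fixed at half the most. Time passes only in rows, so rows that do not move let the fingers close, or fill a call up. It gives the time, the measured TCP pose, the force and the opening at its end, in the units of the state.
- manip.state(): the state, without advancing time (a new reading comes with each control period).
- manip.grab_frame(name): name is "side" or "top"; returns the picture (400x640x3 uint8, red, green, blue); there is no depth.
- manip.camera_params(name): a dict with "fx", "fy", "cx", "cy" (pixels), "distortion" ([k1, k2, p1, p2, k3] as OpenCV has them; the pictures are not rectified), "xyz" and "orientation" of the camera in the world. Camera axes: x right, y down, z forward; pixel columns grow to the right and rows downward; lengths in m; the calibration is good to about 2 mm. A picture is of the moment at which its call begins. camera_params takes no time and is no camera call.
- manip.job_done(): hands the job in, once; it reports no verdict.
The state is a dict: "time": time; "joint_pos": joint angles; "joint_vel": joint speeds; "joint_efforts": joint torques, N m; "tool_pos": TCP position; "tool_rot": TCP orientation; "contact_force": force on the tool from outside, world axes, zero at the start; "ft_torque": the same for the moment, N m; "gripper_width": opening from 0.0 (shut) to 1.0 (fully open).
Only numpy, scipy, OpenCV 4.12 (cv2) and the standard library are available. Lean on these libraries where they do the work, as an engineer would, in place of code of your own. Each camera call takes 0.05 s, during which the arm holds its last target. There are 200 camera calls.

## Task

Take the little black silicone cup off the turntable and stand it upright on the floor of the cardboard carton, beside the jar already in there. Then fold the carton shut in the proper order: first the two short end flaps, then the narrower long flap, and last the wider long flap on top, each pressed fully down flat. Leave everything else on the bench where it stands, and do not knock over the jar.

Things in the scene. Friction and masses are not known exactly. Their poses are not given: they have to be found in the camera images.
- carton: open cardboard carton, fixed to the bench. Outside 150 mm along its x, 200 mm along its y; walls and floor 4 mm thick; origin at the centre of its underside. The two short end walls (at y = +-100 mm) are 72 mm high; the long wall at x = -75 mm is 77 mm high and that at x = +75 mm is 82 mm high. A flap is hinged on top of each wall.
- short_left (a joint): hinge of the short flap at the carton's +y end. 0 = folded down flat, pi/2 = upright, more = leaning outward (stop at 2.5). Stays where it is left (light friction). Hinge line at y = +100 mm, z = 72 mm in the carton frame; the flap is 140 mm wide, 65 mm from hinge to free edge, 4 mm thick (closed, its top is at z = 76 mm).
- short_right (a joint): the same at the -y end: hinge line at y = -100 mm, z = 72 mm; flap 140 mm wide, 65 mm long, 4 mm thick; 0 = folded flat, grows outward.
- long_narrow (a joint): hinge of the narrower long flap, on the -x wall: hinge line at x = -75 mm, z = 77 mm, flap 196 mm wide, 70 mm from hinge to free edge, 4 mm thick; 0 = folded flat, pi/2 upright, more leans outward; stays where it is left.
- long_wide (a joint): hinge of the wider long flap, on the +x wall: hinge line at x = +75 mm, z = 82 mm, flap 196 mm wide, 90 mm from hinge to free edge, 4 mm thick; 0 = folded flat over the narrow flap, pi/2 upright, more leans outward; stays where it is left.
- short_left_edge (a point): middle of the free edge of the +y short flap
- short_right_edge (a point): middle of the free edge of the -y short flap
- long_narrow_edge (a point): middle of the free edge of the narrower long flap
- long_wide_edge (a point): middle of the free edge of the wider long flap
- cup: little black silicone cup, open at the top, 55 mm high, 38 mm diameter at the foot and 44 mm at the rim, wall 3 mm, holds its shape; stands on the turntable; origin at the centre of its underside, z up. The smallest thing on the turntable.
- jar: small closed amber glass jar, 54 mm diameter, 62 mm high, standing in the carton; origin at the centre of its underside; may be anywhere along the carton's length, so the cup goes at the roomier end.
- turntable: round white plastic turntable, fixed and not turning, 280 mm diameter, top at 24 mm; origin at the centre of its underside
- tumbler: stainless steel tumbler, 58 to 72 mm diameter, 115 mm high, on the turntable; loose bystander; origin at the centre of its underside
- acrylic: clear acrylic container with latch lid, 76 x 76 mm (80 over its latches), 79 mm high, on the turntable; loose bystander; origin at the centre of its underside
- snack_box: lime green snack box, 104 mm (x) x 66 mm (y), 53 mm high, on the turntable; loose bystander; origin at the centre of its underside
- oil_bottle: green glass oil bottle, 60 mm diameter, 210 mm high, near a far corner of the carton; loose bystander; origin at the centre of its underside
- pepper_mill: dark wooden pepper mill, 56 mm diameter, 150 mm high, near a front corner of the carton; loose bystander; origin at the centre of its underside
- mug: blue mug, 80 mm diameter, 90 mm high, between the turntable and the carton, handle at its +y; loose bystander; origin at the centre of its underside

How it is judged:
By the outcome, as a careful person would: the job done as asked, in the order asked, and still so for the second after the job is handed in, with the robot touching nothing.
It also fails if it takes over 72 s, if anything falls off the work surface, if the arm or the gripper's body presses on something with over 40 N, if the wrist force passes 120 N, or if a joint passes its speed limit or range.

## Working session

There is one attempt and no reset: what is moved stays moved. The work goes in short steps, Python scripts to look and compute and a tool call to move; the robot and the scene stay as the last step left them, time stands still between calls to the robot, and variables do not carry over. Pictures are saved under pics/ and viewed, about 8 in all and at most 12, crops included, and the job is handed in when it is done.

Besides the shell and the picture viewer there is one more tool, called after "Call:" as name(argument=value, ...), one argument or row to a line, values as JSON. drive_tool: Moves the arm, as the interface text tells. Its arguments: {"type":"object","properties":{"commands":{"type":"string"}},"required":["commands"]}

```bash
mkdir -p pics; ls; python3 - <<'E'
from plant import manip
import cv2
for n in("side","top"):
    cv2.imwrite(f"pics/{n}0.png",manip.grab_frame(n)[:,:,::-1]); print(n,manip.camera_params(n))
print(manip.state(),manip.pinch_z)
E
```

```text
pics
side {'fx': 457.5930355823847, 'fy': 457.5930355823847, 'cx': 321.3772653781758, 'cy': 193.61029574942634, 'distortion': array([0.02911348, 0.        , 0.        , 0.        , 0.        ]), 'xyz': array([ 0.27870686, -0.7848478 ,  1.09723788]), 'orientation': array([-0.32893027,  0.93071674, -0.14866576,  0.05890441])}
top {'fx': 441.19830992501085, 'fy': 441.19830992501085, 'cx': 312.1749212027453, 'cy': 203.88360914804204, 'distortion': array([-0.08848809,  0.        ,  0.        ,  0.        ,  0.        ]), 'xyz': array([ 0.39633767, -0.02095115,  1.21284429]), 'orientation': array([ 0.04340319, -0.69644291,  0.71531592, -0.03750431])}
{'time': 0.1, 'joint_pos': array([ 1.12401355e+00,  5.33015061e-02,  1.61415548e+00, -7.18959739e-06,
        1.47598194e+00, -1.18983540e-01]), 'joint_vel': array([ 9.02044201e-04, -2.16813223e-04, -3.61796127e-03,  6.78735041e-05,
       -1.51754170e-03,  2.57892328e-04]), 'joint_efforts': array([-6.06726735e-05, -3.94903457e+01, -3.71361995e+01, -1.00635191e-04,
        3.94015282e-03, -2.69051768e-07]), 'tool_pos': array([0.20097402, 0.59121655, 0.23018006]), 'tool_rot': array([-2.54234319e-04,  1.63166386e-01,  9.86598134e-01, -8.87443615e-04]), 'contact_force': array([ 0.22566068, -0.24800003,  0.05674848]), 'ft_torque': array([ 0.05530739,  0.0334981 , -0.04409084]), 'gripper_width': 0.9985477959657618} 0.0187
```

View pics/side0.png

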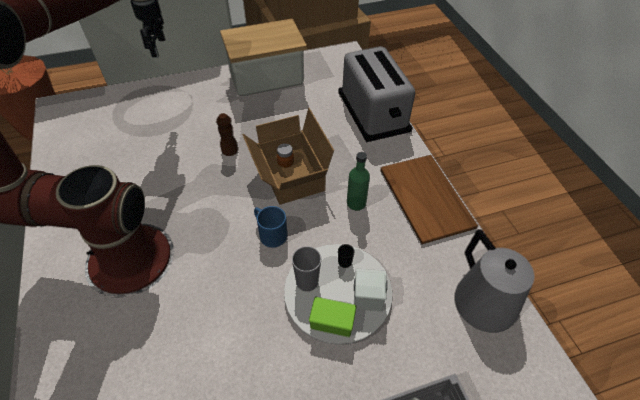

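View pics/top0.png

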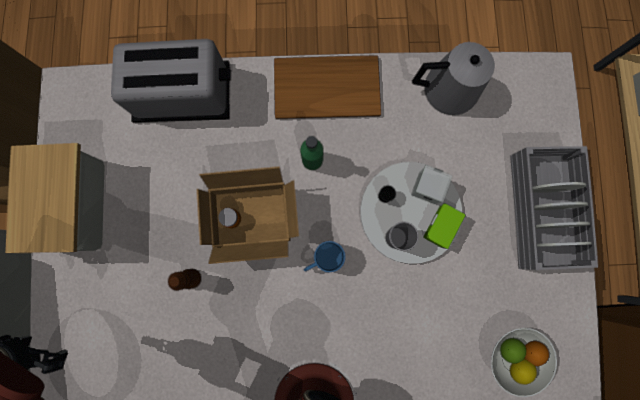

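The side view shows the jar in the carton near (285,155) and the cup at (346,256). In the top view the carton is around (248,215), the jar at (230,217) in its left (+y) part, and the cup at (387,194). I'll enlarge both to read corner pixels.

```bash
python3 - <<'E'
import cv2
a=cv2.imread("pics/top0.png")[150:280,190:310]; cv2.imwrite("pics/tc.png",cv2.resize(cv2.convertScaleAbs(a,alpha=1.5),None,fx=4.5,fy=4.5,interpolation=cv2.INTER_CUBIC))
a=cv2.imread("pics/side0.png")[105:285,205:405]; cv2.imwrite("pics/sc.png",cv2.resize(cv2.convertScaleAbs(a,alpha=1.5),None,fx=3.3,fy=3.3,interpolation=cv2.INTER_CUBIC))
E
cat > h.py <<'E'
from plant import manip
import numpy as np,cv2
from scipy.spatial.transform import Rotation as R
def cam(n):
    p=manip.camera_params(n);K=np.array([[p['fx'],0,p['cx']],[0,p['fy'],p['cy']],[0,0,1]])
    return K,np.array(p['distortion']),np.array(p['xyz']),R.from_quat(np.roll(p['orientation'],-1)).as_matrix()
def unp(n,uv,z):
    K,d,t,r=cam(n);q=cv2.undistortPoints(np.array(uv,float).reshape(-1,1,2),K,d)[:,0]
    w=np.c_[q,np.ones(len(q))]@r.T
    return t+w*((z-t[2])/w[:,2])[:,None]
def proj(n,P):
    K,d,t,r=cam(n);c=(np.atleast_2d(P)-t)@r
    return cv2.projectPoints(c,np.zeros(3),np.zeros(3),K,d)[0][:,0]
E
```

```text
(no output)
```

View pics/tc.png

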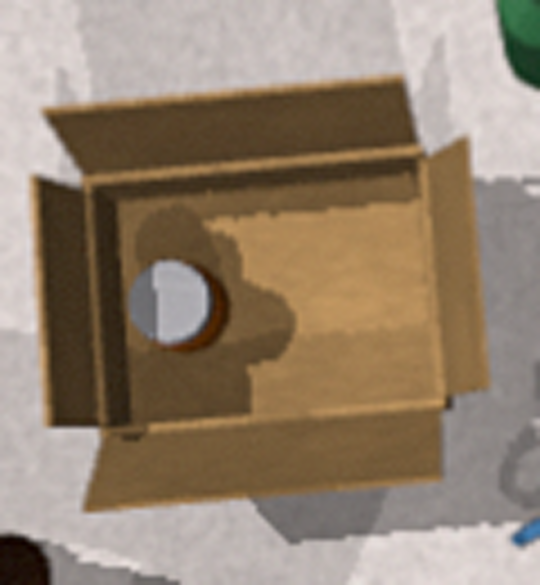

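View pics/sc.png

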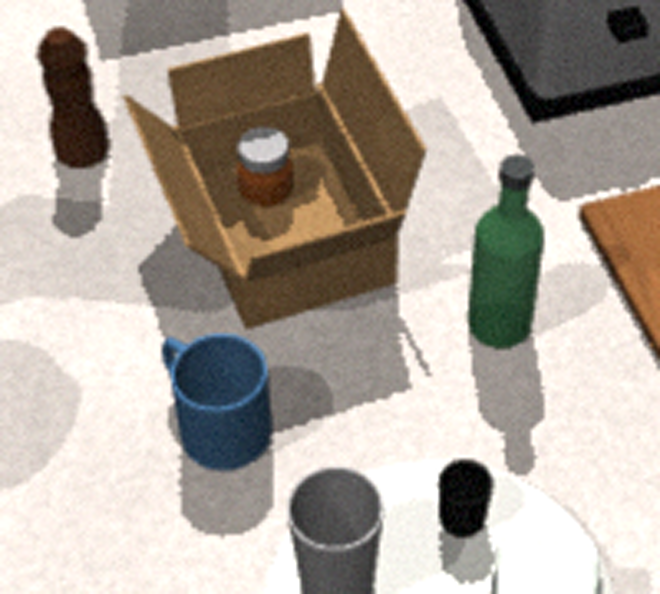

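```bash
cat > fit.py <<'E'
from h import *
from scipy.optimize import least_squares
T=lambda u,v:(190+u/4.5,150+v/4.5)
S=lambda u,v:(205+u/3.3,105+v/3.3)
def pts(p):
    x,y,a,sl,sr,ln,lw=p;c,s=np.cos,np.sin
    L=[]
    for sg in(1,-1): L+= [(.075-.09*c(lw),sg*.098,.082+.09*s(lw)),(.075,sg*.098,.082)]
    for sg in(1,-1): L+= [(-.075+.07*c(ln),sg*.098,.077+.07*s(ln)),(-.075,sg*.098,.077)]
    for sg in(1,-1): L+= [(sg*.07,.1-.065*c(sl),.072+.065*s(sl))]
    for sg in(1,-1): L+= [(sg*.07,-.1+.065*c(sr),.072+.065*s(sr))]
    L=np.array(L); r=np.array([[c(a),-s(a),0],[s(a),c(a),0],[0,0,1]])
    return L@r.T+[x,y,0]
top=[T(45,110),T(87,183),T(403,78),T(422,150),T(87,510),T(105,430),T(440,480),T(443,405),T(35,178),T(48,425),T(468,140),T(488,388)]
si=[0,2,4,6,8,9]; side=[S(343,10),S(424,150),S(127,97),S(190,245),S(310,36),S(170,72)]
f=lambda p:np.r_[(proj("top",pts(p))-top).ravel(),(proj("side",pts(p)[si])-side).ravel()]
r=least_squares(f,[.4,.18,0,1.8,1.8,1.8,1.8],loss='soft_l1')
print(r.x.round(4));print(f(r.x).reshape(-1,2).round(1).tolist())
C=unp("top",[T(248,210)],.08)[0];print(C)
# jar lid centre
for n,u in(("top",T(171,301)),("side",S(265,135))):print("jar",unp(n,[u],.062))
# cup: silhouette fit
def mask(n,c,rad):
    g=cv2.imread(f"pics/{n}0.png").max(2);m=np.zeros_like(g);cv2.circle(m,c,rad,255,-1)
    return ((g<50)&(m>0)).astype(np.uint8)
M={"top":mask("top",(387,194),14),"side":mask("side",(346,256),17)}
th=np.linspace(0,2*np.pi,40)
def ring(x,y,z,r):return np.c_[x+r*np.cos(th),y+r*np.sin(th),0*th+z]
def sil(n,x,y):
    h=cv2.convexHull(proj(n,np.r_[ring(x,y,.024,.019),ring(x,y,.079,.022)]).astype(np.float32))
    mm=cv2.moments(h);return np.array([mm['m10'],mm['m01']])/mm['m00'],mm['m00']
def cen(m):
    mm=cv2.moments(m,True);return np.array([mm['m10'],mm['m01']])/mm['m00'],mm['m00']
g=unp("top",[(387,194)],.05)[0][:2]
q=least_squares(lambda p:np.r_[sil("top",*p)[0]-cen(M["top"])[0],sil("side",*p)[0]-cen(M["side"])[0]],g)
print("cup",q.x,q.fun,[(sil(n,*q.x)[1],cen(M[n])[1]) for n in M])
print("tumbler rim",unp("top",[(404,236)],.139),unp("side",[(307,258)],.139));print("acrylic",unp("top",[(434,183)],.103));print("snack",unp("top",[(446,226)],.077))
print("tt",unp("top",[(412,212)],.024),"mug",unp("top",[(330,257)],.09),"bottle",unp("side",[(362,157)],.21),unp("top",[(312,147)],.21),"mill",unp("top",[(176,281)],.15))
E
python3 fit.py
```

```text
[0.5034 0.1528 0.06   1.7826 1.9976 2.1793 1.8342]
[[-0.3, -0.1], [-0.4, -1.5], [0.7, -0.1], [-0.1, -0.7], [-0.9, -0.7], [-0.5, 1.2], [0.4, -0.7], [-0.1, 0.3], [-0.1, -1.0], [0.2, 0.4], [-0.1, -0.8], [0.1, 0.4], [-0.2, 0.6], [0.0, 1.0], [-0.8, -0.1], [-0.6, 1.0], [-0.3, 0.1], [-1.0, 0.2]]
[0.55034838 0.16054331 0.08      ]
jar [[0.50041015 0.20918198 0.062     ]]
jar [[0.50768253 0.22811825 0.062     ]]
cup [ 0.54986741 -0.20836525] [-0.54644957 -0.00437627  0.21993145  0.59013286] [(255.80750876502134, 215.0), (334.1351697957143, 299.0)]
tumbler rim [[ 0.43512409 -0.23508227  0.139     ]] [[ 0.43832271 -0.23057722  0.139     ]]
acrylic [[ 0.56929967 -0.32617765  0.103     ]]
snack [[ 0.45993991 -0.35827262  0.077     ]]
tt [[ 0.50361065 -0.28297964  0.024     ]] mug [[ 0.3891419  -0.05479879  0.09      ]] bottle [[ 0.65877692 -0.01914669  0.21      ]] [[ 0.6448993 -0.0171641  0.21     ]] mill [[0.34050956 0.31948772 0.15      ]]
```

```bash
cat > go.py <<'E'
# usage: go.py x y z yaw_of_jaws_deg nrows [c]   (c: x y in carton frame, yaw relative to it)
from h import *
import sys
C=np.array([.5034,.1528]);A=.06
def cart(x,y):return C+R.from_euler('z',A).as_matrix()[:2,:2]@[x,y]
def main():
    x,y,z,w,n=map(float,sys.argv[1:6])
    if len(sys.argv)>6: (x,y)=cart(x,y); w+=np.degrees(A)
    s=manip.state();p=np.array(s['tool_pos']);r=R.from_quat(np.roll(s['tool_rot'],-1));M=r.as_matrix()
    print("t",round(s['time'],2),"tilt",M[2,:2].round(3),"F",s['contact_force'].round(1),"g",round(s['gripper_width'],3))
    l=R.from_euler('z',-A).as_matrix()@(p-[*C,0]);print("pos",p.round(4),"carton",l.round(4))
    yaw=np.degrees(np.arctan2(M[1,1],M[0,1]));d=-((w-yaw+90)%180-90);print("turn",d.round(1))
    D=np.array([x,y,z])-p;out=[]
    for i in range(int(n)):
        k=min(10.7,abs(d))*np.sign(d);out.append(M.T@(D/n)/.03)
        print(out[-1].round(2),round(k,1));d-=k;M=M@R.from_euler('z',k,degrees=True).as_matrix()
if __name__=="__main__":main()
E
python3 go.py .55 -.208 .22 3.4 24
```

```text
t 0.1 tilt [ 0.    -0.002] F [ 0.2 -0.2  0.1] g 0.999
pos [0.201  0.5912 0.2302] carton [-0.2756  0.4558  0.2302]
turn 67.8
[-0.82 -0.89  0.02] 10.7
[-0.97 -0.73  0.02] 10.7
[-1.09 -0.54  0.02] 10.7
[-1.17 -0.32  0.02] 10.7
[-1.21 -0.1   0.02] 10.7
[-1.2   0.12  0.02] 10.7
[-1.16  0.35  0.02] 3.6
[-1.14  0.42  0.02] 0.0
[-1.14  0.42  0.02] 0.0
[-1.14  0.42  0.02] 0.0
[-1.14  0.42  0.02] 0.0
[-1.14  0.42  0.02] 0.0
[-1.14  0.42  0.02] 0.0
[-1.14  0.42  0.02] 0.0
[-1.14  0.42  0.02] 0.0
[-1.14  0.42  0.02] 0.0
[-1.14  0.42  0.02] 0.0
[-1.14  0.42  0.02] 0.0
[-1.14  0.42  0.02] 0.0
[-1.14  0.42  0.02] 0.0
[-1.14  0.42  0.02] 0.0
[-1.14  0.42  0.02] 0.0
[-1.14  0.42  0.02] 0.0
[-1.14  0.42  0.02] 0.0
```

Call:
drive_tool(
  commands="62 -0.8 -0.85 0 9.7; 62 -0.95 -0.7 0 9.7; 62 -1 -0.5 0 9.7; 62 -1 -0.3 0 9.7; 62 -1 -0.1 0 9.7; 62 -1 0.1 0 9.7; 62 -1 0.3 0 9.6; 62 -1 0.4 0 0",
)

```text
time: 1.1
tool_pos: [0.3159, 0.3582, 0.2308]
tool_rot: [-0.0, 0.686, 0.728, -0.0]
contact_force: [1.3, 0.4, -0.4]
gripper_width: 0.73
```

Call:
drive_tool(
  commands="62 -1 0.4 0 0; 62 -1 0.4 0 0; 62 -1 0.4 0 0; 62 -1 0.4 0 0; 62 -1 0.4 0 0; 62 -1 0.4 0 0; 62 -1 0.4 0 0; 62 -1 0.4 0 0",
)

```text
time: 2.1
tool_pos: [0.4259, 0.1244, 0.2308]
tool_rot: [-0.0, 0.686, 0.728, -0.0]
contact_force: [0.3, 0.6, 0.1]
gripper_width: 0.729
```

```bash
python3 go.py .55 -.208 .22 3.4 10
```

```text
t 2.1 tilt [-0.    -0.001] F [0.3 0.6 0.1] g 0.729
pos [0.4259 0.1244 0.2308] carton [-0.0791 -0.0237  0.2308]
turn 0.0
[-1.13  0.35  0.04] 0.0
[-1.13  0.35  0.04] 0.0
[-1.13  0.35  0.04] 0.0
[-1.13  0.35  0.04] 0.0
[-1.13  0.35  0.04] 0.0
[-1.13  0.35  0.04] 0.0
[-1.13  0.35  0.04] 0.0
[-1.13  0.35  0.04] 0.0
[-1.13  0.35  0.04] 0.0
[-1.13  0.35  0.04] 0.0
```

Call:
drive_tool(
  commands="62 -1 0.5 0 0; 62 -1 0.5 0 0; 62 -1 0.5 0 0; 62 -1 0.4 0 0; 62 -1 0.4 0 0; 62 -1 0.4 0 0; 62 -1 0.4 0 0; 62 -1 0.2 0 0",
)

```text
time: 3.1
tool_pos: [0.5391, -0.1092, 0.2307]
tool_rot: [-0.0, 0.686, 0.728, -0.0]
contact_force: [0.1, 1.1, 0.5]
gripper_width: 0.729
```

Call:
drive_tool(
  commands="62 -1 0.2 0 0; 62 -1 0 0 0; 62 -0.9 0 0.2 0; 62 0 0 0.4 0; 62 0 0 0.5 0; 62 0 0 0.5 0; 62 0 0 0.3 0; 62 0 0 0 0",
)

```text
time: 4.1
tool_pos: [0.5496, -0.1939, 0.173]
tool_rot: [-0.001, 0.685, 0.728, -0.0]
contact_force: [-0.3, 0.6, 0.2]
gripper_width: 0.726
```

```bash
python3 go.py .55 -.208 .038 3.4 1; python3 - <<'E'
from h import *
import cv2
a=manip.grab_frame("top")[:,:,::-1][130:260,330:470];b=manip.grab_frame("side")[:,:,::-1][190:330,270:410]
f=lambda i:cv2.resize(cv2.convertScaleAbs(i,alpha=1.5),(400,400),interpolation=cv2.INTER_CUBIC)
cv2.imwrite("pics/p1.png",np.hstack([f(a),f(b)]))
E
```

```text
t 4.1 tilt [ 0.001 -0.002] F [-0.3  0.6  0.2] g 0.726
pos [ 0.5496 -0.1939  0.173 ] carton [ 0.0253 -0.3489  0.173 ]
turn 0.1
[-0.47 -0.01  4.5 ] 0.1
```

View pics/p1.png

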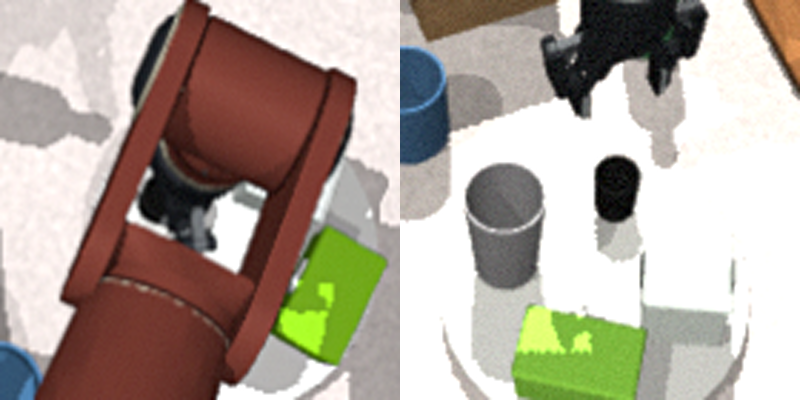

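The gripper (at right crop 625,80) stands above the cup (617,190), with clear space to the tumbler and acrylic box. I'll go down and grip.

Call:
drive_tool(
  commands="62 -0.5 0 0 0; 62 0 0 0.6 0; 62 0 0 0.8 0; 62 0 0 0.8 0; 62 0 0 0.8 0; 62 0 0 0.8 0; 62 0 0 0.7 0; 62 0 0 0 0",
)

```text
time: 5.2
tool_pos: [0.5492, -0.2089, 0.0364]
tool_rot: [-0.002, 0.686, 0.728, -0.001]
contact_force: [-0.0, 0.0, 0.0]
gripper_width: 0.724
```

```bash
python3 go.py .55 -.208 .038 3.4 1; python3 - <<'E'
from h import *
b=manip.grab_frame("side")[:,:,::-1][200:320,280:410]
cv2.imwrite("pics/p2.png",cv2.resize(cv2.convertScaleAbs(b,alpha=1.8),(600,554),interpolation=cv2.INTER_CUBIC))
E
```

```text
t 5.2 tilt [ 0.003 -0.004] F [-0.  0.  0.] g 0.724
pos [ 0.5492 -0.2089  0.0364] carton [ 0.024  -0.3638  0.0364]
turn 0.0
[ 0.03  0.03 -0.05] 0.0
```

View pics/p2.png

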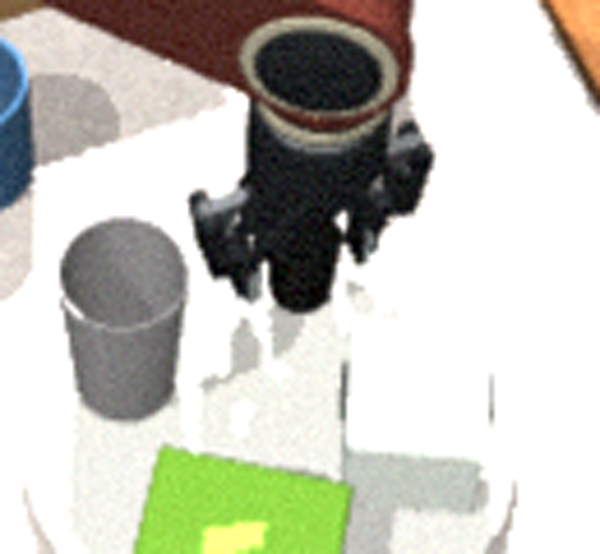

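The cup (303,280) sits between the two fingers (245,270 and 365,230). Next I grip and lift.

Call:
drive_tool(
  commands="30 0 0 0 0; 30 0 0 0 0; 30 0 0 0 0; 30 0 0 0 0; 30 0 0 0 0; 30 0 0 -0.3 0; 30 0 0 -0.6 0; 30 0 0 -0.8 0",
)

```text
time: 6.25
tool_pos: [0.5507, -0.2094, 0.0909]
tool_rot: [-0.001, 0.686, 0.728, -0.0]
contact_force: [0.6, -0.4, -0.7]
gripper_width: 0.49
```

```bash
python3 go.py 0 -.042 .2 0 11 c|head -5
```

```text
t 6.25 tilt [ 0.001 -0.001] F [ 0.6 -0.4 -0.7] g 0.49
pos [ 0.5507 -0.2094  0.0909] carton [ 0.0255 -0.3644  0.0909]
turn -0.0
[ 0.98 -0.08 -0.33] -0.0
[ 0.98 -0.08 -0.33] 0.0
```

Call:
drive_tool(
  commands="30 0.4 0 -0.9 0; 30 0.9 -0.1 -0.9 0; 30 1 -0.1 -0.9 0; 30 1 -0.1 -0.9 0; 30 1 -0.1 0 0; 30 1 -0.1 0 0; 30 1 -0.1 0 0; 30 1 -0.1 0 0",
)

```text
time: 7.25
tool_pos: [0.5168, 0.0087, 0.1994]
tool_rot: [0.0, 0.686, 0.728, 0.0]
contact_force: [-0.3, -0.2, -0.7]
gripper_width: 0.487
```

Call:
drive_tool(
  commands="30 1 -0.1 0 0; 30 1 -0.1 0 0; 30 0.8 0 0 0; 30 0.4 0 0 0; 30 0 0 0 0; 30 0 0 0 0; 30 0 0 0 0; 30 0 0 0 0",
)

```text
time: 8.25
tool_pos: [0.5054, 0.1026, 0.1983]
tool_rot: [-0.0, 0.686, 0.728, -0.0]
contact_force: [-0.4, 0.4, -0.5]
gripper_width: 0.491
```

```bash
python3 go.py 0 -.042 .017 0 1 c; python3 - <<'E'
from h import *
a=manip.grab_frame("top")[:,:,::-1][140:270,190:320];b=manip.grab_frame("side")[:,:,::-1][90:220,230:360]
f=lambda i:cv2.resize(cv2.convertScaleAbs(i,alpha=1.7),(400,400),interpolation=cv2.INTER_CUBIC)
cv2.imwrite("pics/p3.png",np.hstack([f(a),f(b)]))
E
```

```text
t 8.25 tilt [-0. -0.] F [-0.4  0.4 -0.5] g 0.491
pos [0.5054 0.1026 0.1983] carton [-0.001  -0.0502  0.1983]
turn -0.1
[0.27 0.03 6.04] -0.1
```

View pics/p3.png

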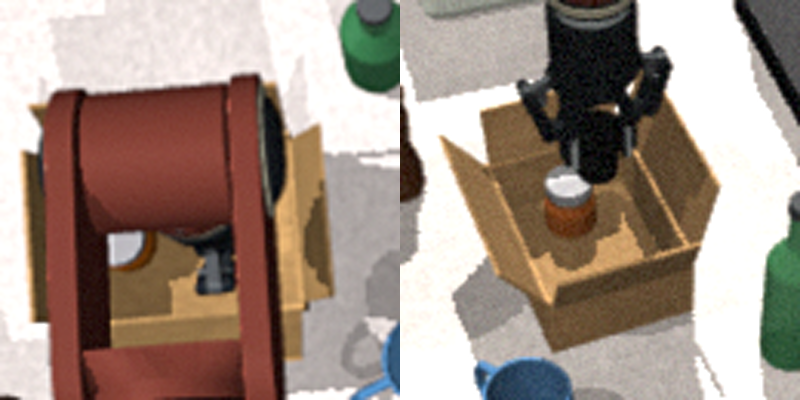

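The cup hangs over the right half of the carton at crop (600,165), clear of the jar (570,200). Lowering it now.

Call:
drive_tool(
  commands="30 0.1 0 0.6 0; 30 0 0 0.9 0; 30 0 0 1 0; 30 0 0 1 0; 30 0 0 1 0; 30 0 0 0.9 0; 30 0 0 0.4 0; 30 0 0 0.1 0",
)

```text
time: 9.35
tool_pos: [0.5044, 0.1062, 0.0207]
tool_rot: [-0.001, 0.686, 0.728, -0.001]
contact_force: [-6.4, 0.4, 10.2]
gripper_width: 0.494
```

Call:
drive_tool(
  commands="30 0 0 0 0; 30 0 0 0 0; 30 0 0 0.1 0; 30 0 0 0 0; 60 0 0 0 0; 60 0 0 0 0; 60 0 0 0 0; 60 0 0 0 0",
)

```text
time: 10.35
tool_pos: [0.505, 0.1061, 0.018]
tool_rot: [-0.0, 0.686, 0.728, -0.0]
contact_force: [-0.2, -0.2, 0.2]
gripper_width: 0.7
```

```bash
python3 go.py 0 -.042 .017 0 1 c; python3 - <<'E'
from h import *
b=manip.grab_frame("side")[:,:,::-1][100:220,230:360]
cv2.imwrite("pics/p4.png",cv2.resize(cv2.convertScaleAbs(b,alpha=1.9),(600,554),interpolation=cv2.INTER_CUBIC))
E
```

```text
t 10.35 tilt [-0. -0.] F [-0.2 -0.2  0.2] g 0.7
pos [0.505  0.1061 0.018 ] carton [-0.0012 -0.0467  0.018 ]
turn -0.0
[0.16 0.04 0.03] -0.0
```

View pics/p4.png

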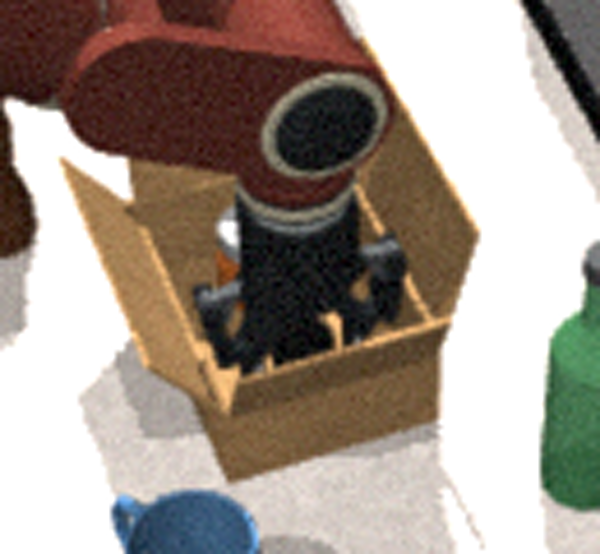

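The cup is down and released. It felt the floor at TCP z≈0.020 and opened without force. I'll lift off, close the fingers, and go outside the -y flap.

Call:
drive_tool(
  commands="60 0 0 -0.4 0; 60 0 0 -0.8 0; 60 0 0 -1 0; 60 0 0 -1 0; 0 0 0 -1 0; 0 0 0 -1 0; 0 -0.6 0 -0.8 0; 0 -1 0 0 0",
)

```text
time: 11.4
tool_pos: [0.5097, 0.0582, 0.2025]
tool_rot: [0.002, 0.685, 0.729, 0.002]
contact_force: [-0.1, -0.3, 0.0]
gripper_width: 0.005
```

Call:
drive_tool(
  commands="0 -1 0 0 0; 0 -1 0 0 0; 0 -0.6 0 0.4 0; 0 0 0 0.6 0; 0 0 0 0.8 0; 0 0 0 0.8 0; 0 0 0 0.5 0; 0 0 0 0 0",
)

```text
time: 12.4
tool_pos: [0.5113, -0.0188, 0.1032]
tool_rot: [-0.002, 0.685, 0.728, -0.001]
contact_force: [0.4, -0.0, 0.4]
gripper_width: -0.001
```

```bash
python3 go.py 0 -.165 .105 0 1 c; python3 - <<'E'
from h import *
a=manip.grab_frame("top")[:,:,::-1][140:270,190:320];b=manip.grab_frame("side")[:,:,::-1][90:220,230:360]
f=lambda i:cv2.resize(cv2.convertScaleAbs(i,alpha=1.7),(400,400),interpolation=cv2.INTER_CUBIC)
cv2.imwrite("pics/p5.png",np.hstack([f(a),f(b)]))
E
```

```text
t 12.4 tilt [ 0.001 -0.004] F [ 0.4 -0.   0.4] g -0.001
pos [ 0.5113 -0.0188  0.1032] carton [-0.0024 -0.1718  0.1032]
turn 0.0
[ 0.23  0.08 -0.06] 0.0
```

View pics/p5.png

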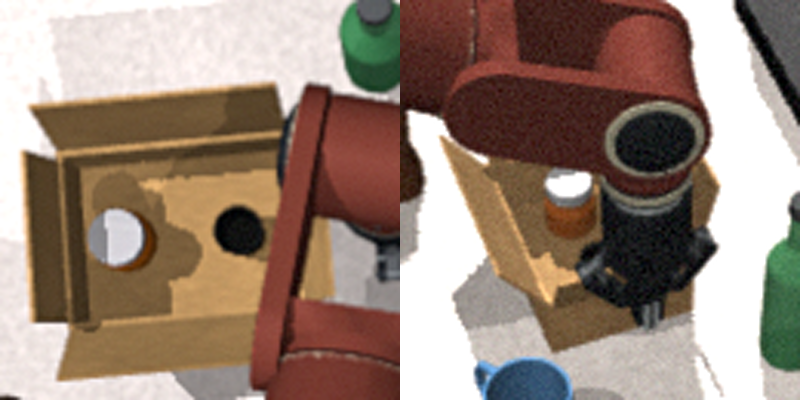

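The cup stands upright at top crop (238,232), beside the jar (117,238). The closed fingers are outside the -y flap, so I push it over.

Call:
drive_tool(
  commands="0 0.5 0.1 0 0; 0 0.6 0 0 0; 0 0.6 0 0 0; 0 0.6 0 0 0; 0 0.6 0 0 0; 0 0.6 0 0 0; 0 0.2 0 0.2 0; 0 0.1 0 0.2 0",
)

```text
time: 13.5
tool_pos: [0.5088, 0.0948, 0.0929]
tool_rot: [-0.0, 0.686, 0.728, 0.0]
contact_force: [0.7, 0.9, -0.3]
gripper_width: 0.0
```

Call:
drive_tool(
  commands="0 0.1 0 0.2 0; 0 0.1 0 0.2 0; 0 0 0 0.1 0; 0 0 0 0 0; 0 0 0 0 0; 0 0 0 0 0; 0 0 0 0 0; 0 0 0 0 0",
)

```text
time: 14.5
tool_pos: [0.5085, 0.1003, 0.0784]
tool_rot: [0.0, 0.686, 0.728, 0.0]
contact_force: [-0.4, 0.5, 0.2]
gripper_width: -0.0
```

```bash
python3 go.py 0 -.057 .076 0 1 c
```

```text
t 14.5 tilt [-0.  0.] F [-0.4  0.5  0.2] g -0.0
pos [0.5085 0.1003 0.0784] carton [ 0.002  -0.0527  0.0784]
turn -0.0
[-0.14 -0.07  0.08] -0.0
```

Call:
drive_tool(
  commands="0 0 0 0.1 0; 0 0 0 0.1 0; 0 0 0 0 0; 0 0 0 0 0; 0 0 0 -0.5 0; 0 0 0 -0.8 0; 0 0.5 0 -1 0; 0 1 0 -1 0",
)

```text
time: 15.5
tool_pos: [0.5058, 0.1451, 0.1721]
tool_rot: [0.0, 0.686, 0.727, -0.0]
contact_force: [0.2, -0.5, 0.1]
gripper_width: -0.001
```

Call:
drive_tool(
  commands="0 1 0 0 0; 0 1 0 0 0; 0 1 0 0 0; 0 1 0 0 0; 0 1 0 0 0; 0 1 0 0 0; 0 0.4 0 0 0; 0 0 0 0 0",
)

```text
time: 16.5
tool_pos: [0.4943, 0.337, 0.1712]
tool_rot: [0.0, 0.685, 0.728, -0.0]
contact_force: [-0.0, -0.4, 0.3]
gripper_width: 0.004
```

```bash
python3 go.py 0 .17 .105 0 1 c; python3 - <<'E'
from h import *
a=manip.grab_frame("top")[:,:,::-1][140:270,190:320];b=manip.grab_frame("side")[:,:,::-1][90:220,230:360]
f=lambda i:cv2.resize(cv2.convertScaleAbs(i,alpha=1.7),(400,400),interpolation=cv2.INTER_CUBIC)
cv2.imwrite("pics/p6.png",np.hstack([f(a),f(b)]))
E
```

```text
t 16.5 tilt [-0.001 -0.   ] F [-0.  -0.4  0.3] g 0.004
pos [0.4943 0.337  0.1712] carton [0.0019 0.1844 0.1712]
turn 0.0
[-0.48 -0.06  2.21] 0.0
```

View pics/p6.png

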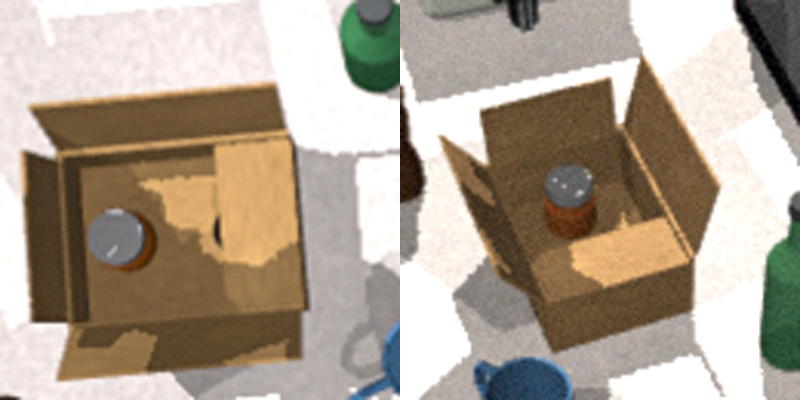

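The -y flap lies flat (top crop 255,200), and the cup and jar still stand. Next is the +y flap.

Call:
drive_tool(
  commands="0 -0.2 0 0.5 0; 0 -0.2 0 0.9 0; 0 0 0 0.8 0; 0 -0.5 0 0 0; 0 -0.6 0 0 0; 0 -0.6 0 0 0; 0 -0.6 0 0 0; 0 -0.6 0 0 0",
)

```text
time: 17.6
tool_pos: [0.5006, 0.2368, 0.1059]
tool_rot: [0.0, 0.686, 0.728, 0.001]
contact_force: [-0.1, 0.6, -0.6]
gripper_width: 0.002
```

Call:
drive_tool(
  commands="0 -0.4 0 0 0; 0 -0.3 0 0.2 0; 0 -0.2 0 0.3 0; 0 -0.1 0 0.3 0; 0 0 0 0.2 0; 0 0 0 0.1 0; 0 0 0 0 0; 0 0 0 0 0",
)

```text
time: 18.6
tool_pos: [0.502, 0.2077, 0.0753]
tool_rot: [0.0, 0.685, 0.728, -0.002]
contact_force: [-10.8, -6.6, 20.3]
gripper_width: -0.002
```

```bash
python3 go.py 0 .057 .076 0 1 c
```

```text
t 18.6 tilt [-0.002 -0.002] F [-10.8  -6.6  20.3] g -0.002
pos [0.502  0.2077 0.0753] carton [0.0019 0.0549 0.0753]
turn 0.0
[ 0.07 -0.06 -0.02] 0.0
```

+y flap is pressed flat: z=0.0753 with 20 N. I'll re-press the -y flap with a force reading.

Call:
drive_tool(
  commands="0 0 0 -0.7 0; 0 -0.6 0 -0.3 0; 0 -1 0 0 0; 0 -1 0 0 0; 0 -0.9 0 0.3 0; 0 -0.2 0 0.6 0; 0 0 0 0.1 0; 0 0 0 0 0",
)

```text
time: 19.6
tool_pos: [0.5096, 0.0959, 0.0754]
tool_rot: [0.001, 0.685, 0.728, -0.001]
contact_force: [-8.9, -7.2, 22.4]
gripper_width: 0.001
```

```bash
python3 go.py -.155 0 .1 0 1 c
```

```text
t 19.6 tilt [-0.004 -0.   ] F [-8.9 -7.2 22.4] g 0.001
pos [0.5096 0.0959 0.0754] carton [ 0.0028 -0.0571  0.0754]
turn 0.0
[ 1.9  -5.26 -0.82] 0.0
```

Call:
drive_tool(
  commands="0 0 0 -0.6 0; 0 0 0 -1 0; 0 0.3 -0.3 -1 0; 0 0.5 -0.8 -0.9 0; 0 0.5 -1 0 0; 0 0.5 -1 0 0; 0 0.1 -1 0 0; 0 0 -0.9 0 0",
)

```text
time: 20.6
tool_pos: [0.354, 0.1457, 0.1763]
tool_rot: [-0.001, 0.685, 0.728, -0.0]
contact_force: [-0.4, 0.2, -0.3]
gripper_width: -0.0
```

Call:
drive_tool(
  commands="0 0 0 0 0; 0 0 0 0.6 0; 0 0 0 0.8 0; 0 0 0 0.8 0; 0 0 0 0.4 0; 0 0 0 0 0; 0 0 0 0 0; 0 0 0 0 0",
)

```text
time: 21.6
tool_pos: [0.3564, 0.1454, 0.1004]
tool_rot: [0.001, 0.686, 0.728, 0.001]
contact_force: [0.3, 0.6, -0.7]
gripper_width: 0.001
```

```bash
python3 go.py -.148 0 .1 0 1 c; python3 - <<'E'
from h import *
a=manip.grab_frame("top")[:,:,::-1][140:270,190:320];b=manip.grab_frame("side")[:,:,::-1][90:220,230:360]
f=lambda i:cv2.resize(cv2.convertScaleAbs(i,alpha=1.7),(400,400),interpolation=cv2.INTER_CUBIC)
cv2.imwrite("pics/p7.png",np.hstack([f(a),f(b)]))
E
```

```text
t 21.6 tilt [0.    0.002] F [ 0.3  0.6 -0.7] g 0.001
pos [0.3564 0.1454 0.1004] carton [-0.1472  0.0015  0.1004]
turn -0.0
[-0.05 -0.03  0.01] -0.0
```

View pics/p7.png

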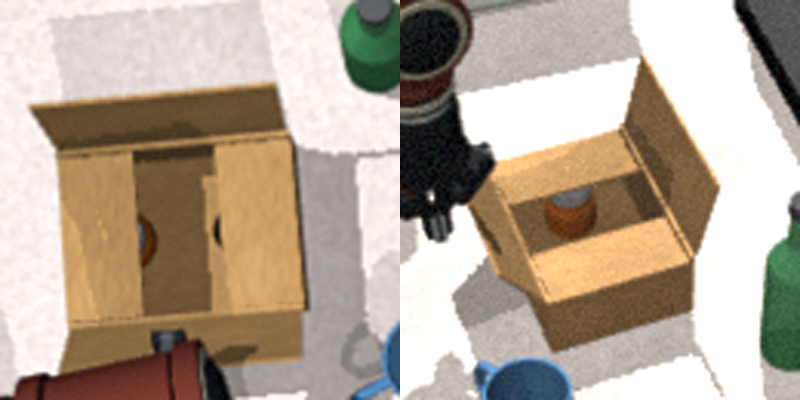

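Both short flaps lie flat, and the fingers are outside the narrow flap (side crop 440,225). Pushing it over.

Call:
drive_tool(
  commands="0 0 0.4 -0.1 0; 0 0 0.6 0 0; 0 0 0.6 0 0; 0 0 0.6 0 0; 0 0 0.6 0 0; 0 0 0.5 0 0; 0 0 0.3 0 0; 0 0 0.2 0.1 0",
)

```text
time: 22.7
tool_pos: [0.4702, 0.1521, 0.0995]
tool_rot: [0.0, 0.686, 0.728, 0.0]
contact_force: [-0.6, -0.2, 0.7]
gripper_width: 0.001
```

Call:
drive_tool(
  commands="0 0 0.1 0.2 0; 0 0 0.1 0.2 0; 0 0 0.1 0.2 0; 0 0 0 0.1 0; 0 0 0 0.1 0; 0 0 0 0 0; 0 0 0 0 0; 0 0 0 0 0",
)

```text
time: 23.7
tool_pos: [0.4782, 0.1527, 0.0803]
tool_rot: [-0.001, 0.685, 0.728, -0.001]
contact_force: [-17.0, -3.0, 31.1]
gripper_width: 0.006
```

```bash
python3 go.py -.025 0 .08 0 1 c
```

```text
t 23.7 tilt [-0.001 -0.003] F [-17.   -3.   31.1] g 0.006
pos [0.4782 0.1527 0.0803] carton [-0.0252  0.0014  0.0803]
turn 0.0
[-0.05  0.01  0.01] 0.0
```

Narrow flap flat (z=0.0803, 31 N). Now over to the far side for the wide flap.

Call:
drive_tool(
  commands="0 0 0 -0.7 0; 0 0 0 -1 0; 0 0 0 -1 0; 0 0 0 -1 0; 0 0 0.6 -0.7 0; 0 0 1 0 0; 0 0 1 0 0; 0 0 1 0 0",
)

```text
time: 24.7
tool_pos: [0.587, 0.1591, 0.2068]
tool_rot: [-0.0, 0.686, 0.728, -0.0]
contact_force: [0.3, 0.0, -0.0]
gripper_width: -0.005
```

Call:
drive_tool(
  commands="0 0 1 0 0; 0 0 0.9 0 0; 0 0 0.4 0 0; 0 0 0 0 0; 0 0 0 0.6 0; 0 0 0 0.9 0; 0 0 0 0.9 0; 0 0 0 0.4 0",
)

```text
time: 25.7
tool_pos: [0.6526, 0.163, 0.1199]
tool_rot: [-0.002, 0.686, 0.728, -0.002]
contact_force: [-0.3, -0.3, -0.4]
gripper_width: 0.001
```

```bash
python3 go.py .15 0 .115 0 1 c; python3 - <<'E'
from h import *
a=manip.grab_frame("top")[:,:,::-1][130:260,190:320];b=manip.grab_frame("side")[:,:,::-1][90:220,230:360]
f=lambda i:cv2.resize(cv2.convertScaleAbs(i,alpha=1.7),(400,400),interpolation=cv2.INTER_CUBIC)
cv2.imwrite("pics/p8.png",np.hstack([f(a),f(b)]))
E
```

```text
t 25.7 tilt [-0.    -0.005] F [-0.3 -0.3 -0.4] g 0.001
pos [0.6526 0.163  0.1199] carton [0.1495 0.0013 0.1199]
turn -0.0
[-0.04  0.02  0.16] -0.0
```

View pics/p8.png

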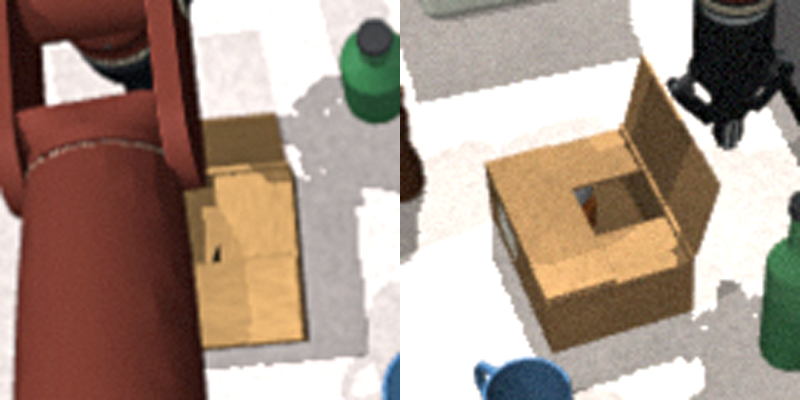

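The narrow flap lies flat over the short ones, and the fingers are outside the wide flap (side crop 730,130). Last push.

Call:
drive_tool(
  commands="0 0 -0.4 0.1 0; 0 0 -0.6 0 0; 0 0 -0.6 0 0; 0 0 -0.6 0 0; 0 0 -0.6 0 0; 0 0 -0.6 0 0; 0 0 -0.4 0 0; 0 0 -0.2 0.1 0",
)

```text
time: 26.8
tool_pos: [0.5352, 0.1561, 0.1184]
tool_rot: [0.001, 0.686, 0.728, 0.001]
contact_force: [1.1, 0.6, -0.1]
gripper_width: -0.002
```

Call:
drive_tool(
  commands="0 0 -0.2 0.2 0; 0 0 -0.2 0.3 0; 0 0 -0.1 0.3 0; 0 0 0 0.2 0; 0 0 0 0.1 0; 0 0 0 0 0; 0 0 0 0 0; 0 0 0 0 0",
)

```text
time: 27.8
tool_pos: [0.5197, 0.1551, 0.0857]
tool_rot: [-0.001, 0.686, 0.728, -0.001]
contact_force: [-8.3, -1.7, 12.0]
gripper_width: 0.0
```

```bash
python3 go.py .01 0 .085 0 1 c
```

```text
t 27.8 tilt [-0.    -0.003] F [-8.3 -1.7 12. ] g 0.0
pos [0.5197 0.1551 0.0857] carton [0.0164 0.0013 0.0857]
turn -0.0
[-0.04 -0.21  0.03] -0.0
```

Pressed to z=0.0857 (flat is 0.086). A touch more pressure, then retreat clear and take a final look.

Call:
drive_tool(
  commands="0 0 0 0.1 0; 0 0 0 0 0; 0 0 0 -0.5 0; 0 0 0 -0.9 0; 0 0.5 0 -1 0; 0 1 0 -1 0; 0 1 0 -0.5 0; 0 1 -0.3 0 0",
)

```text
time: 28.8
tool_pos: [0.5064, 0.2606, 0.2004]
tool_rot: [0.001, 0.686, 0.728, 0.002]
contact_force: [-0.2, -0.3, 0.1]
gripper_width: 0.001
```

Call:
drive_tool(
  commands="0 1 -0.5 0 0; 0 1 -0.5 0 0; 0 1 -0.5 0 0; 0 1 -0.5 0 0; 0 1 -0.5 0 0; 0 1 -0.5 0 0; 0 0.5 0 0 0; 0 0 0 0 0",
)

```text
time: 29.8
tool_pos: [0.4038, 0.4491, 0.198]
tool_rot: [0.0, 0.685, 0.728, -0.0]
contact_force: [0.3, -0.8, -0.3]
gripper_width: -0.001
```

```bash
python3 go.py .01 0 .085 0 1 c|head -2; python3 - <<'E'
from h import *
a=manip.grab_frame("top")[:,:,::-1][130:290,160:480];b=manip.grab_frame("side")[:,:,::-1][90:340,200:420]
f=lambda i:cv2.convertScaleAbs(i,alpha=1.6)
A=cv2.resize(f(a),(400,200),interpolation=cv2.INTER_CUBIC);B=cv2.resize(f(b),(400,455),interpolation=cv2.INTER_CUBIC)
cv2.imwrite("pics/p9.png",np.hstack([cv2.copyMakeBorder(A,0,255,0,0,cv2.BORDER_CONSTANT),B]))
E
```

```text
t 29.8 tilt [-0.001  0.   ] F [ 0.3 -0.8 -0.3] g -0.001
pos [0.4038 0.4491 0.198 ] carton [-0.0816  0.3018  0.198 ]
```

The picture limit is reached, so I check numerically. I compare the bystander areas with the first frames and look for the wide flap's free edge where a flat flap would put it.

```bash
python3 - <<'E'
from h import *
from go import cart
for n,rois in(("side",dict(mug=(252,205,40,45),bottle=(345,150,26,62),table=(282,243,112,95))),("top",dict(mug=(303,240,45,35),bottle=(298,135,28,35),table=(358,155,110,110),mill=(165,265,40,28)))):
    a=cv2.imread(f"pics/{n}0.png").astype(float);b=manip.grab_frame(n)[:,:,::-1].astype(float)
    for k,(x,y,w,h) in rois.items():
        d=np.abs(a-b)[y:y+h,x:x+w].max(2);print(n,k,"changed frac",(d>40).mean().round(3))
    g=cv2.GaussianBlur(b.mean(2),(0,0),.7)
    for lbl,hx,L,hz,s in(("wide",.075,.09,.086,-1),):
        for th in(0,.05,.1,.2,.3):   # strength of the edge line at each angle
            e=[]
            for o in(-.008,-.004,0,.004,.008):
                P=[[*cart(hx-L*np.cos(th)+o,y),hz+L*np.sin(th)] for y in np.linspace(-.08,.08,60)]
                uv=proj(n,P).astype(np.float32);e.append(cv2.remap(g.astype(np.float32),uv[:,:1],uv[:,1:],1).mean().round(0))
            print(n,lbl,th,e)
E
```

```text
side mug changed frac 0.081
side bottle changed frac 0.0
side table changed frac 0.052
side wide 0 [np.float32(98.0), np.float32(94.0), np.float32(85.0), np.float32(93.0), np.float32(101.0)]
side wide 0.05 [np.float32(97.0), np.float32(91.0), np.float32(85.0), np.float32(96.0), np.float32(101.0)]
side wide 0.1 [np.float32(95.0), np.float32(86.0), np.float32(88.0), np.float32(99.0), np.float32(101.0)]
side wide 0.2 [np.float32(87.0), np.float32(87.0), np.float32(98.0), np.float32(100.0), np.float32(100.0)]
side wide 0.3 [np.float32(90.0), np.float32(99.0), np.float32(100.0), np.float32(101.0), np.float32(101.0)]
top mug changed frac 0.15
top bottle changed frac 0.0
top table changed frac 0.034
top mill changed frac 0.046
top wide 0 [np.float32(87.0), np.float32(86.0), np.float32(79.0), np.float32(85.0), np.float32(90.0)]
top wide 0.05 [np.float32(87.0), np.float32(85.0), np.float32(78.0), np.float32(86.0), np.float32(90.0)]
top wide 0.1 [np.float32(87.0), np.float32(84.0), np.float32(79.0), np.float32(88.0), np.float32(89.0)]
top wide 0.2 [np.float32(87.0), np.float32(79.0), np.float32(83.0), np.float32(89.0), np.float32(89.0)]
top wide 0.3 [np.float32(81.0), np.float32(81.0), np.float32(89.0), np.float32(89.0), np.float32(89.0)]
```

```bash
python3 - <<'E'
from h import *
for n,(x,y,w,h) in(("side",(252,205,40,45)),("top",(303,240,45,35))):
    for im in(cv2.imread(f"pics/{n}0.png"),manip.grab_frame(n)[:,:,::-1]):
        c=im[y:y+h,x:x+w].astype(int);m=(c[...,0]>c[...,2]*1.5+15);v,u=np.nonzero(m);print(n,m.sum(),u.mean().round(2),v.mean().round(2))
manip.job_done()
E
```

```text
side 558 18.92 19.03
side 527 19.01 19.13
top 765 25.34 16.73
top 751 25.47 16.85
the job is handed in; nothing more can be done
```

The cup is standing in the carton beside the jar, the carton is folded shut, and the job is handed in. It took about 30 s of the 72 s allowed.

- **Cup:** I set it down at the roomier (-y) end of the carton. A picture taken after release showed it upright, with the jar still standing.
- **Flaps:** I folded them in the order asked: -y short, +y short, narrow long, wide long. The tool pressed each one down to its closed height:

| Flap | Tool height when pressed | Expected flat height | Force |
|---|---|---|---|
| -y short | 75.4 mm | 76 mm | 22 N |
| +y short | 75.3 mm | 76 mm | 20 N |
| narrow long | 80.3 mm | 81 mm | 31 N |
| wide long | 85.7 mm | 86 mm | 12 N |

- **-y flap pressed twice:** I pressed it again, with a force reading, after the +y flap was down. The reading in the table is from that second press.
- **Last checks:** After the arm retreated, the wide flap's free edge lay where a flat flap puts it in both cameras. The bottle areas had not changed. The mug's outline was within about 0.1 px of where it started. The turntable and pepper mill areas changed by 3–5% of their pixels. I took that to be the moved cup and shifting shadows, and I did not track those objects one by one.
- **Checks that failed or disagreed:** My last picture could not be viewed because the viewing limit was reached, so those checks are from numbers only. Early on, the two cameras disagreed by about 15 mm on the jar's position. I left extra clearance for that, and it had no effect.

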